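# Weigh down the bonding press

### The job

Of the three look-alike steel weights on the worktop, find by its heft the one that is filled and stand it on the middle of the spring plate of the small bonding press, so that the plate is held fully down. Ease the plate down to its stop with the weight still in hand rather than letting it drop, and do not leave a light weight on the plate to try it. Leave the other two weights standing upright on the worktop, and do not knock over any weight or disturb the loupe, tweezers and sample cup.

Things in the scene. Friction and masses are not known exactly. Their poses are not given: they have to be found in the camera images.
- weight_a: One of three look-alike loose press weights: upright steel cylinder, 52 mm diameter, 53 mm tall, plus a 20 mm knob on top (71 mm in all). Origin: centre of its underside, z up its axis. Grip across the cylinder, about 30 mm above its underside. The filled one (a hidden steel core) weighs 0.50 to 0.63 kg, the other two 0.16 to 0.19 kg; which of a, b, c is filled changes every time.
- weight_b: One of three look-alike loose press weights: upright steel cylinder, 52 mm diameter, 53 mm tall, plus a 20 mm knob on top (71 mm in all). Origin: centre of its underside, z up its axis. Grip across the cylinder, about 30 mm above its underside. The filled one (a hidden steel core) weighs 0.50 to 0.63 kg, the other two 0.16 to 0.19 kg; which of a, b, c is filled changes every time.
- weight_c: One of three look-alike loose press weights: upright steel cylinder, 52 mm diameter, 53 mm tall, plus a 20 mm knob on top (71 mm in all). Origin: centre of its underside, z up its axis. Grip across the cylinder, about 30 mm above its underside. The filled one (a hidden steel core) weighs 0.50 to 0.63 kg, the other two 0.16 to 0.19 kg; which of a, b, c is filled changes every time.
- press: Fixed bonding press, low and open at the top: dark steel base plate 130 (x) x 120 (y) x 10 mm on the worktop, an aluminium plate above it on four rubber-sleeved springs at its corners, a sample disc between the two. Origin: centre of the base's underside, z up.
- plate_top (a point): Centre of the upper face of the press's aluminium plate (110 x 100 mm, flat and level, a thin circle of 57 mm diameter marks the middle). 48 mm above the worktop with the plate up, 33 mm with it fully down. Moves with the plate; axes as the press's.
- press_plate (a joint): Travel of the press's plate straight down: 0 = up (at rest), 0.015 m = fully down on a rigid stop. Starts to sink at 2.6 N, fully down from 3.4 N; springs up when unloaded. A light weight does not sink it; the filled one holds it down, but slams it at 0.24 to 0.30 m/s if let go at the top.
- loupe: Black loupe, a short barrel 38 mm in diameter and 30 mm tall, standing on the worktop to the left. Bystander. Origin: centre of underside.
- tweezers: Steel tweezers, 129 x 16 x 10 mm, lying on the worktop to the left. Bystander. Origin: centre of underside.
- sample_cup: Small light grey cup, 37 mm diameter and 26 mm tall, standing on the worktop to the right. Bystander. Origin: centre of underside.
Not all that is in view belongs to the job. Leave any green look-alike of the weight_b alone.

How it is judged:
By the outcome, as a careful person would: the job done as asked, in the order asked, and still so for the second after the job is handed in, with the robot touching nothing.
It also fails if it takes over 67 s, if anything falls off the work surface, if the arm or the gripper's body presses on something with over 40 N, if the wrist force passes 120 N, or if a joint passes its speed limit or range.

### The arm

A 6-joint arm with a two-finger parallel gripper is mounted at the origin on a cart in front of the work surface, level with it; the furniture and walls round the work are solid. World frame = base frame: x ahead of the robot, y to its left, z up, the work surface at z = 0. Lengths are in m, angles in rad, forces in N, time in s.
With the tool pointing down it reaches from about 0.35 to 0.85 m from the base axis. Payload 8.1 kg.
Tool frame: the origin (TCP) lies on the mounting face of the last link; the fingertips stand 186 mm ahead of it and the grasp point (between the pads) lies 167 mm ahead of it; y points along the fingers, x is the direction in which the jaws open and shut, and the axes are right-handed (so a half turn about y gives the same grasp; the last joint's range is limited). The gripper opens to 93 mm and grips with 3 to 60 N. Pads are 15 mm wide; open, the fingers measure 128 mm over their backs; the gripper's body (75 mm by 188 mm) begins 65 mm behind the grasp point.
Start: joints at [-1.343, 0.13, 1.488, -0, 1.523, -0.085], TCP at [0.185, -0.571, 0.405] pointing down, gripper open.
Joint ranges: [-2.96, 2.96], [-0.89, 2.26], [0.02, 2.5], [-1.34, 4.48], [0, 2.73], [-2.66, 2.66]. Speed limits (rad/s): [2.39, 2.39, 2.79, 3.14, 3.14, 3.14].

### API

Orientations are given as a rotation vector (axis times angle).
In Python, from plant import robot, imaging gives the robot as it stands.
- The arm moves only by the shell command python3 -m inch 'ROWS' [OPENING] [FORCE]. ROWS is JSON, a list of rows, each an object of numbers: "x", "y", "z": the shift along the tool's x, y, z in mm; "twist": the turn about the tool's y in rad. In form: [{"x": .., "y": .., "z": .., "twist": ..}, ...]. A call has 1 to 12 rows; each row shifts and turns the commanded pose from where the row before left it, along the tool's axes as they then stand; what a row does not reach is not made up. A row lasts 1/10 s, in which the tool goes at most 50 mm and 8.59 degrees, less where a joint would pass 70% of its speed; a pose out of reach is approached as far as the arm can. A call with a gripper value outside its range is refused whole. OPENING is the gripper command: -1 is shut, 1 is fully open, values between are in proportion, set as the call begins (- or left out, the last holds). The fingers move at their own pace and stop on an object; FORCE is the grip in N (left out, the last holds). Time passes only in rows, so rows that do not move let the fingers close. It gives the time, the measured TCP pose, the force and the opening at its end, in the units of the state.
- robot.read_state(): the state, without advancing time (a new reading comes with each control period).
- imaging.read_camera(name): name is "scene" or "top" or "wrist"; returns a dict with "color" (384x512x3 uint8, red, green, blue), "depth" (384x512 float32, m along the optical axis (not along the pixel's ray), 0 where there is no reading), "fx", "fy", "cx", "cy" (pixels), "rvec" (rotation vector, rad) and "tvec" (3), from world to camera coordinates, as OpenCV has them; the wrist camera has in their place "tool_from_camera" (4x4, takes a point from camera to tool coordinates, whose origin is the TCP and whose axes are the tool frame's). Camera axes: x right, y down, z forward; pixel columns grow to the right and rows downward; lengths in m; the calibration is good to about 2 mm. A picture is of the moment at which its call begins: read the wrist's pose just before it.
- robot.close_job(): hands the job in, once; it reports no verdict.
The state is a dict: "t": time; "q": joint angles; "dq": joint speeds; "joint_torque": joint torques, N m; "tool_pos": TCP position; "orientation": TCP orientation; "force": force on the tool from outside, world axes, zero at the start; "wrist_torque": the same for the moment, N m; "opening": finger opening in m.
Only numpy, scipy, OpenCV 4.12 (cv2) and the standard library are available. Lean on these libraries where they do the work, as an engineer would, in place of code of your own. Each camera call takes 0.05 s, during which the arm holds its last target.

## Working session

There is one attempt and no reset: what is moved stays moved. The work goes in short steps, Python scripts to look and compute and a shell command to move; the robot and the scene stay as the last step left them, time stands still between calls to the robot, and variables do not carry over. Pictures are saved under pics/ and viewed, and the job is handed in when it is done.

```bash
ls; mkdir -p pics; python3 - <<'E'
from plant import robot, imaging
import cv2, numpy as np
s=robot.read_state();print(s)
for n in ["scene","top"]:
    c=imaging.read_camera(n)
    np.savez("%s0.npz"%n,**c)
    cv2.imwrite("pics/%s0.png"%n,c["color"][:,:,::-1])
    print(n,c["fx"],c["cx"],c["cy"],c["rvec"],c["tvec"])
E
```

```text
pics
{'t': 0.0, 'q': array([-1.34342408e+00,  1.31161910e-01,  1.48926042e+00, -3.38420279e-05,
        1.52303499e+00, -8.54111468e-02]), 'dq': array([-0.00081122,  0.0018894 , -0.00104317, -0.00080334, -0.00031938,
        0.00150655]), 'joint_torque': array([-1.76770202e-03, -5.59852374e+01, -4.91757882e+01,  7.67697953e-02,
        3.53360258e-02, -1.64443145e-04]), 'tool_pos': array([ 0.18458117, -0.57065896,  0.40369706]), 'orientation': array([-1.33985971,  0.97678028, -0.97440762]), 'force': array([ 0.83491724, -0.05347065,  0.25431597]), 'wrist_torque': array([-0.00636686, -0.04993303,  0.01078391]), 'opening': 0.09300978279406946}
scene 486.74546055912725 253.58341378306673 195.4618815075747 [ 1.17188406 -2.05091749  1.1837864 ] [0.27623779 0.32433603 0.96351274]
top 481.01185777454094 247.96609105832363 198.7606852283171 [ 2.10121632 -2.1620121   0.16425505] [0.0126948  0.56643242 1.38482439]
```

```bash
python3 - <<'E'
import cv2,numpy as np
print(cv2.Rodrigues(np.array([-1.33985971,  0.97678028, -0.97440762]))[0].round(3))
a=cv2.imread("pics/scene0.png");b=cv2.imread("pics/top0.png")
cv2.imwrite("pics/s0b.png",cv2.resize(a,(800,600)));cv2.imwrite("pics/t0b.png",cv2.resize(b,(800,600)))
E
```

```text
[[ 0.308 -0.     0.951]
 [-0.951  0.002  0.308]
 [-0.002 -1.     0.   ]]
```

View pics/s0b.png

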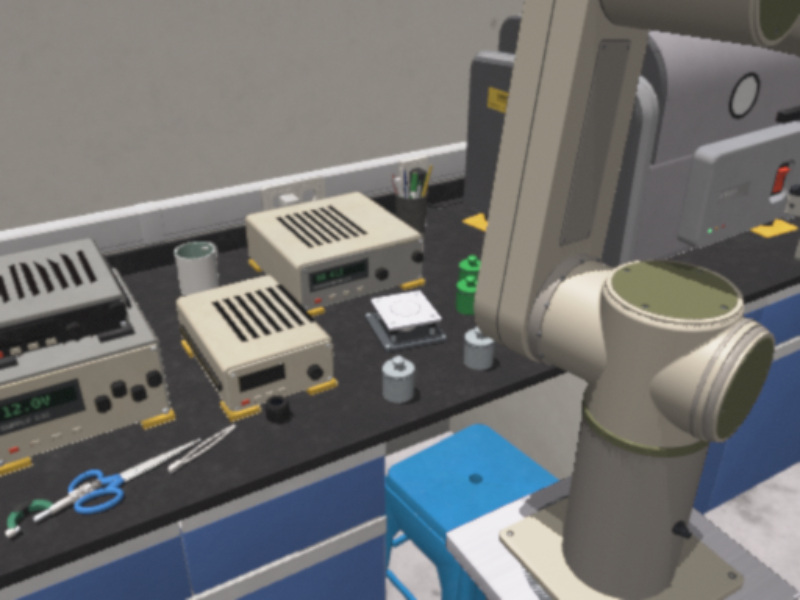

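View pics/t0b.png

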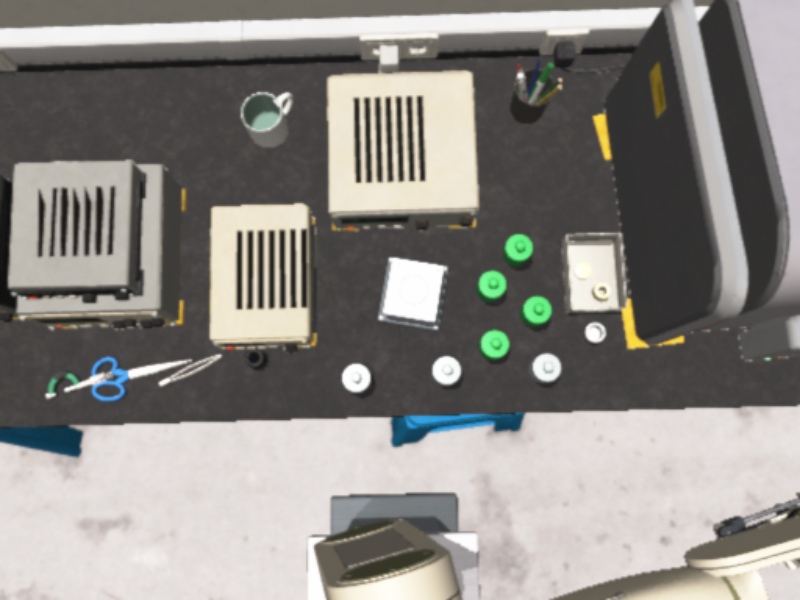

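The top view shows three steel weights at about (357,378), (447,370) and (547,367), the press at (413,291), and four green look-alikes to its right. The loupe is at (255,358), the tweezers at (190,370) and the cup at (595,332).

```bash
cat > h.py <<'E'
import cv2,numpy as np
def cloud(c):
    R=cv2.Rodrigues(np.array(c["rvec"]))[0];d=c["depth"]
    v,u=np.mgrid[:d.shape[0],:d.shape[1]]
    P=np.stack([(u-c["cx"])/c["fx"]*d,(v-c["cy"])/c["fy"]*d,d],-1)
    W=(P-np.array(c["tvec"]).ravel())@R
    W[d<=0]=np.nan
    return W
E
python3 - <<'E'
from h import *
c=dict(np.load("top0.npz"));W=cloud(c);col=c["color"].astype(int)
print("table z",np.nanmedian(W[235:245,150:220,2]))
green=(col[:,:,1]>col[:,:,0]+40)
for n,(u,v) in dict(w1=(357,378),w2=(447,370),w3=(547,367),g1=(519,248),g2=(492,284),g3=(537,310),g4=(495,344),loupe=(255,358),cup=(595,332)).items():
    u=int(u*.64);v=int(v*.64);w=W[v-14:v+15,u-14:u+15].reshape(-1,3)
    z=w[:,2]
    for lo,hi in((.045,.058),(.06,.08),(.015,.04)):
        k=w[(z>lo)&(z<hi)]
        if len(k)>5:
            (x,y),r=cv2.minEnclosingCircle(k[:,:2].astype(np.float32))
            print(n,lo,len(k),np.median(k,0).round(4),"circ",round(x,4),round(y,4),round(r,4))
u,v=264,186;w=W[v-35:v+35,u-35:u+35].reshape(-1,3);k=w[(w[:,2]>.04)&(w[:,2]<.056)]
print("plate",np.median(k[:,2]),cv2.minAreaRect(k[:,:2].astype(np.float32)))
k=w[(w[:,2]>.005)&(w[:,2]<.02)]
print("base",np.median(k[:,2]),cv2.minAreaRect(k[:,:2].astype(np.float32)))
# tall obstacles
for (u,v) in [(212,350),(312,345),(330,225),(475,225),(212,206),(405,165),(610,110)]:
    print((u,v),W[int(v*.64),int(u*.64)].round(3))
E
```

```text
table z -0.002263715822417858
w1 0.045 201 [0.4421 0.0608 0.0508] circ 0.4422 0.061 0.0262
w1 0.06 36 [0.4413 0.0605 0.069 ] circ 0.4422 0.0608 0.0096
w1 0.015 10 [0.4238 0.0432 0.0321] circ 0.4362 0.0536 0.0241
w2 0.045 204 [ 0.45   -0.108   0.0502] circ 0.4513 -0.1086 0.0264
w2 0.06 37 [ 0.4508 -0.108   0.0666] circ 0.4513 -0.1085 0.0099
w2 0.015 10 [ 0.4372 -0.0916  0.0262] circ 0.4512 -0.1073 0.0261
w3 0.045 200 [ 0.4493 -0.2946  0.0502] circ 0.4511 -0.2964 0.0263
w3 0.06 37 [ 0.4512 -0.295   0.0677] circ 0.4517 -0.2954 0.0096
w3 0.015 23 [ 0.4406 -0.2734  0.0286] circ 0.4449 -0.2856 0.0227
g1 0.045 185 [ 0.6801 -0.2556  0.0499] circ 0.683 -0.2565 0.0263
g1 0.06 38 [ 0.6818 -0.2567  0.0676] circ 0.6838 -0.2495 0.0169
g1 0.015 36 [ 0.6637 -0.241   0.0285] circ 0.677 -0.2514 0.0241
g2 0.045 187 [ 0.611  -0.2007  0.0506] circ 0.6133 -0.2026 0.0264
g2 0.06 37 [ 0.6129 -0.2023  0.0674] circ 0.6132 -0.2015 0.0103
g2 0.015 36 [ 0.5959 -0.1902  0.0266] circ 0.6278 -0.2166 0.0464
g3 0.045 193 [ 0.5597 -0.2823  0.05  ] circ 0.5609 -0.2849 0.026
g3 0.06 38 [ 0.5598 -0.2845  0.0676] circ 0.5
[... 271 characters left out ...]
 0.0243
loupe 0.06 35 [0.5085 0.2507 0.0726] circ 0.509 0.2454 0.0397
loupe 0.015 171 [0.4923 0.2563 0.0263] circ 0.5087 0.2519 0.0426
cup 0.015 76 [ 0.5274 -0.3979  0.0226] circ 0.538 -0.3896 0.0391
plate 0.04569917229092774 ((0.6078566312789917, -0.05192802846431732), (0.09981730580329895, 0.11073457449674606), 78.55138397216797)
base 0.008308965203329294 ((0.6180515289306641, -0.05217496305704117), (0.21225455403327942, 0.209466353058815), 88.75792694091797)
(212, 350) [ 0.506  0.344 -0.001]
(312, 345) [0.512 0.147 0.01 ]
(330, 225) [ 0.752  0.108 -0.001]
(475, 225) [ 0.743 -0.183 -0.002]
(212, 206) [ 0.805  0.35  -0.011]
(405, 165) [ 0.833 -0.044  0.112]
(610, 110) [ 0.941 -0.443  0.085]
```

```bash
python3 -m inch '[{"twist":0.104},{"twist":0.104},{"twist":0.105},{"x":-20,"z":20},{"x":-30,"z":30,"y":10},{"x":-35,"z":35,"y":15},{"x":-35,"z":35,"y":15},{"x":-35,"z":35,"y":15},{"x":-35,"z":35,"y":15},{"x":-35,"z":35,"y":15},{"x":-30,"z":25,"y":10},{"x":-20,"z":16,"y":5}]' 1 20; python3 -m inch '[{"y":0},{"y":0}]'
```

```text
$[0]: bad value
$[0]: bad value
```

```bash
python3 -m inch '[{"x":0,"y":0,"z":0,"twist":0.104},{"x":0,"y":0,"z":0,"twist":0.104},{"x":0,"y":0,"z":0,"twist":0.105},{"x":-20,"y":0,"z":20,"twist":0},{"x":-30,"y":10,"z":30,"twist":0},{"x":-35,"y":15,"z":35,"twist":0},{"x":-35,"y":15,"z":35,"twist":0},{"x":-35,"y":15,"z":35,"twist":0},{"x":-35,"y":15,"z":35,"twist":0},{"x":-35,"y":15,"z":35,"twist":0},{"x":-30,"y":10,"z":25,"twist":0},{"x":-20,"y":5,"z":16,"twist":0}]' 1 20; python3 -m inch '[{"x":0,"y":0,"z":0,"twist":0},{"x":0,"y":0,"z":0,"twist":0}]'
```

```text
t: 1.3
tool_pos: [0.446, -0.299, 0.3055]
orientation: [-1.21, 1.21, -1.206]
force: [-0.4, -0.3, -0.7]
opening: 0.0931
t: 1.5
tool_pos: [0.4449, -0.3014, 0.3068]
orientation: [-1.21, 1.209, -1.208]
force: [0.6, -0.3, -0.3]
opening: 0.0928
```

```bash
cat >> h.py <<'E'
def wristcloud():
    from plant import robot, imaging
    s=robot.read_state();c=imaging.read_camera("wrist")
    d=c["depth"];v,u=np.mgrid[:d.shape[0],:d.shape[1]]
    P=np.stack([(u-c["cx"])/c["fx"]*d,(v-c["cy"])/c["fy"]*d,d,np.ones_like(d)],-1)
    T=P@np.array(c["tool_from_camera"]).T
    W=T[...,:3]@cv2.Rodrigues(s["orientation"])[0].T+s["tool_pos"]
    W[d<=0]=np.nan
    return s,c,W
E
python3 - <<'E'
from h import *
s,c,W=wristcloud();print(s["tool_pos"])
cv2.imwrite("pics/w1.png",c["color"][:,:,::-1])
print(np.array(c["tool_from_camera"]).round(3))
z=W[...,2]
print("table",np.nanmedian(z[(z>-.02)&(z<.015)]))
m=((z>.046)&(z<.06)).astype(np.uint8)
n,l,st,ce=cv2.connectedComponentsWithStats(m)
for i in range(1,n):
    if st[i,4]>200:
        k=W[l==i];(x,y),r=cv2.minEnclosingCircle(k[:,:2].astype(np.float32));print(ce[i].round(),st[i,4],np.median(k[:,2]).round(4),round(x,4),round(y,4),round(r,4))
E
```

```text
[ 0.44491606 -0.30142335  0.30684475]
[[ 1.    -0.    -0.001 -0.001]
 [ 0.001 -0.267  0.964  0.019]
 [-0.001 -0.964 -0.267  0.074]
 [ 0.     0.     0.     1.   ]]
table 0.001124989971602014
[126.   6.] 623 0.0534 0.5969 -0.2055 0.0198
[329.  25.] 277 0.0523 0.581 -0.352 0.0177
[469.  25.] 468 0.0509 0.5808 -0.4543 0.0178
[482.  71.] 1937 0.0534 0.5439 -0.4792 0.0566
[240.  52.] 3513 0.0539 0.5627 -0.2871 0.0264
[138. 136.] 2888 0.054 0.5002 -0.2035 0.0264
[ 37. 192.] 2607 0.0541 0.4532 -0.1106 0.0268
[255. 192.] 2432 0.0539 0.4535 -0.298 0.0264
```

View pics/w1.png

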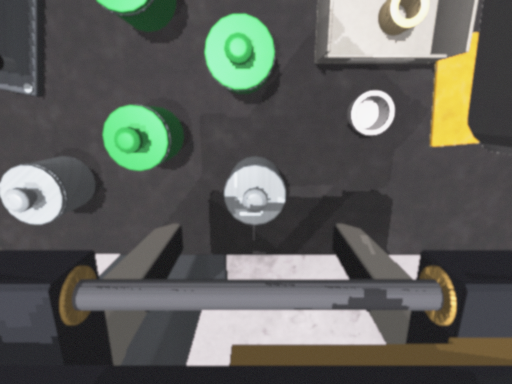

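The wrist view shows the bare steel weight centred between the fingers at (255,192). Its surroundings are clear.

```bash
python3 -m inch '[{"x":-2,"y":5,"z":4,"twist":0},{"x":-2,"y":12,"z":4,"twist":0},{"x":0,"y":15,"z":0,"twist":0},{"x":0,"y":15,"z":0,"twist":0},{"x":0,"y":15,"z":0,"twist":0},{"x":0,"y":15,"z":0,"twist":0},{"x":0,"y":12,"z":0,"twist":0},{"x":0,"y":8,"z":0,"twist":0},{"x":0,"y":5,"z":0,"twist":0},{"x":0,"y":0,"z":0,"twist":0},{"x":0,"y":0,"z":0,"twist":0}]' 1 20
```

```text
t: 2.65
tool_pos: [0.4532, -0.2979, 0.2057]
orientation: [-1.209, 1.209, -1.21]
force: [-0.5, 0.1, 0.8]
opening: 0.0929
```

```bash
python3 -m inch '[{"x":-1,"y":5,"z":0,"twist":0},{"x":0,"y":3,"z":0,"twist":0},{"x":0,"y":0,"z":0,"twist":0},{"x":0,"y":0,"z":0,"twist":0}]' 1 20;  python3 -m inch '[{"x":0,"y":0,"z":0,"twist":0},{"x":0,"y":0,"z":0,"twist":0},{"x":0,"y":0,"z":0,"twist":0},{"x":0,"y":0,"z":0,"twist":0},{"x":0,"y":0,"z":0,"twist":0},{"x":0,"y":0,"z":0,"twist":0},{"x":0,"y":0,"z":0,"twist":0},{"x":0,"y":0,"z":0,"twist":0}]' -1 20
```

```text
t: 3.05
tool_pos: [0.4529, -0.2967, 0.1972]
orientation: [-1.209, 1.209, -1.209]
force: [-0.8, -1.1, 0.3]
opening: 0.0926
t: 3.85
tool_pos: [0.4529, -0.2968, 0.1973]
orientation: [-1.209, 1.209, -1.21]
force: [0.5, -0.2, -0.1]
opening: 0.0522
```

```bash
python3 -m inch '[{"x":0,"y":-3,"z":0,"twist":0},{"x":0,"y":-5,"z":0,"twist":0},{"x":0,"y":-4,"z":0,"twist":0},{"x":0,"y":0,"z":0,"twist":0},{"x":0,"y":0,"z":0,"twist":0},{"x":0,"y":0,"z":0,"twist":0}]' -1 25; python3 - <<'E'
from plant import robot
for i in range(3): s=robot.read_state();print(s["force"],s["wrist_torque"],s["joint_torque"][1:3],s["tool_pos"])
E
for i in 1 2 3; do python3 -m inch '[{"x":0,"y":0,"z":0,"twist":0}]'|grep force; done
```

```text
t: 4.45
tool_pos: [0.4528, -0.2967, 0.2091]
orientation: [-1.209, 1.21, -1.209]
force: [-0.1, -0.1, -2.2]
opening: 0.0526
[-0.07576454 -0.10378475 -2.21608493] [-0.00819771  0.01539099  0.02079272] [-52.50802875 -44.0796411 ] [ 0.45282181 -0.29666772  0.20910752]
[-0.07576454 -0.10378475 -2.21608493] [-0.00819771  0.01539099  0.02079272] [-52.50802875 -44.0796411 ] [ 0.45282181 -0.29666772  0.20910752]
[-0.07576454 -0.10378475 -2.21608493] [-0.00819771  0.01539099  0.02079272] [-52.50802875 -44.0796411 ] [ 0.45282181 -0.29666772  0.20910752]
force: [-0.4, 0.2, -1.4]
force: [-0.2, 0.5, -2.4]
force: [-0.9, -0.8, -2.3]
```

About 2 N, so this one is light. I'll set it back down in the same spot.

```bash
python3 -m inch '[{"x":0,"y":4,"z":0,"twist":0},{"x":0,"y":4,"z":0,"twist":0},{"x":0,"y":2,"z":0,"twist":0},{"x":0,"y":1,"z":0,"twist":0},{"x":0,"y":0.5,"z":0,"twist":0},{"x":0,"y":0,"z":0,"twist":0},{"x":0,"y":0,"z":0,"twist":0},{"x":0,"y":0,"z":0,"twist":0}]'
```

```text
t: 5.55
tool_pos: [0.453, -0.2968, 0.1979]
orientation: [-1.209, 1.209, -1.21]
force: [0.1, -0.6, -1.3]
opening: 0.0524
```

```bash
python3 -m inch '[{"x":0,"y":0.4,"z":0,"twist":0},{"x":0,"y":0.4,"z":0,"twist":0},{"x":0,"y":0,"z":0,"twist":0},{"x":0,"y":0,"z":0,"twist":0},{"x":0,"y":0,"z":0,"twist":0}]'; python3 -m inch '[{"x":0,"y":0,"z":0,"twist":0}]'
```

```text
t: 6.05
tool_pos: [0.453, -0.2968, 0.1972]
orientation: [-1.209, 1.209, -1.21]
force: [-1.3, 1.3, 4.2]
opening: 0.0526
t: 6.15
tool_pos: [0.453, -0.2968, 0.1973]
orientation: [-1.209, 1.209, -1.21]
force: [-2.3, 1.9, 4.7]
opening: 0.0525
```

```bash
python3 -m inch '[{"x":0,"y":0,"z":0,"twist":0},{"x":0,"y":0,"z":0,"twist":0},{"x":0,"y":0,"z":0,"twist":0},{"x":0,"y":0,"z":0,"twist":0},{"x":0,"y":0,"z":0,"twist":0},{"x":0,"y":0,"z":0,"twist":0}]' 1; python3 -m inch '[{"x":0,"y":-5,"z":0,"twist":0},{"x":0,"y":-12,"z":0,"twist":0},{"x":0,"y":-15,"z":0,"twist":0},{"x":0,"y":-18,"z":0,"twist":0},{"x":0,"y":-18,"z":0,"twist":0},{"x":0,"y":-15,"z":0,"twist":0},{"x":0,"y":-10,"z":0,"twist":0},{"x":0,"y":-5,"z":0,"twist":0}]';python3 -m inch '[{"x":-10,"y":0,"z":0,"twist":0},{"x":-25,"y":0,"z":0,"twist":0},{"x":-30,"y":0,"z":0,"twist":0},{"x":-30,"y":0,"z":0,"twist":0},{"x":-30,"y":0,"z":0,"twist":0},{"x":-30,"y":0,"z":0,"twist":0},{"x":-20,"y":0,"z":0,"twist":0},{"x":-12,"y":0,"z":0,"twist":0},{"x":0,"y":0,"z":0,"twist":0},{"x":0,"y":0,"z":0,"twist":0}]'
cat > look.py <<'E'
import sys
from h import *
s,c,W=wristcloud();print(s["tool_pos"])
cv2.imwrite("pics/%s.png"%sys.argv[1],c["color"][:,:,::-1])
z=W[...,2]
m=((z>.046)&(z<.06)).astype(np.uint8)
n,l,st,ce=cv2.connectedComponentsWithStats(m)
for i in range(1,n):
    if st[i,4]>200:
        k=W[l==i];(x,y),r=cv2.minEnclosingCircle(k[:,:2].astype(np.float32));print(ce[i].round(),st[i,4],np.median(k[:,2]).round(4),round(x,4),round(y,4),round(r,4))
E
python3 look.py w2
```

```text
t: 6.75
tool_pos: [0.4529, -0.2968, 0.1969]
orientation: [-1.209, 1.209, -1.209]
force: [0.1, 0.9, -0.1]
opening: 0.092
t: 7.55
tool_pos: [0.4532, -0.297, 0.2967]
orientation: [-1.209, 1.207, -1.211]
force: [-0.1, -0.2, 0.2]
opening: 0.0928
t: 8.55
tool_pos: [0.4528, -0.1099, 0.2946]
orientation: [-1.21, 1.209, -1.209]
force: [-0.2, -0.5, -0.4]
opening: 0.093
[ 0.4528417  -0.10989329  0.2946266 ]
[175.  36.] 10504 0.049 0.5841 -0.0489 0.0568
[395.   9.] 1129 0.0534 0.6012 -0.2031 0.0226
[491.  64.] 2848 0.0535 0.5625 -0.2859 0.0263
[377. 148.] 3113 0.0538 0.5 -0.2026 0.0263
[259. 205.] 2612 0.0539 0.4533 -0.1102 0.0263
[480. 206.] 2565 0.0537 0.4529 -0.2953 0.0268
[ 56. 215.] 2681 0.054 0.4443 0.0593 0.0268
```

View pics/w2.png

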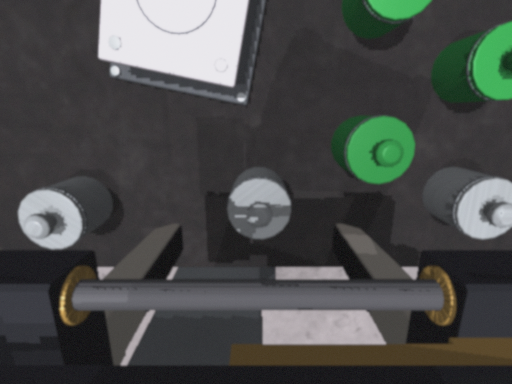

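The second weight sits at (259,205), centred between the fingers, and the first stands upright at (480,206). Descending now.

```bash
python3 -m inch '[{"x":0,"y":5,"z":0,"twist":0},{"x":0,"y":12,"z":0,"twist":0},{"x":0,"y":15,"z":0,"twist":0},{"x":0,"y":15,"z":0,"twist":0},{"x":0,"y":15,"z":0,"twist":0},{"x":0,"y":12,"z":0,"twist":0},{"x":0,"y":10,"z":0,"twist":0},{"x":0,"y":6,"z":0,"twist":0},{"x":0,"y":4,"z":0,"twist":0},{"x":0,"y":0,"z":0,"twist":0},{"x":0,"y":0,"z":0,"twist":0}]'
```

```text
t: 9.7
tool_pos: [0.4532, -0.1098, 0.2014]
orientation: [-1.209, 1.209, -1.21]
force: [0.1, 0.2, 0.1]
opening: 0.0932
```

```bash
python3 -m inch '[{"x":0,"y":3,"z":0,"twist":0},{"x":0,"y":1.5,"z":0,"twist":0},{"x":0,"y":0,"z":0,"twist":0},{"x":0,"y":0,"z":0,"twist":0}]';  python3 -m inch '[{"x":0,"y":0,"z":0,"twist":0},{"x":0,"y":0,"z":0,"twist":0},{"x":0,"y":0,"z":0,"twist":0},{"x":0,"y":0,"z":0,"twist":0},{"x":0,"y":0,"z":0,"twist":0},{"x":0,"y":0,"z":0,"twist":0},{"x":0,"y":0,"z":0,"twist":0},{"x":0,"y":0,"z":0,"twist":0}]' -1 25
python3 -m inch '[{"x":0,"y":-3,"z":0,"twist":0},{"x":0,"y":-5,"z":0,"twist":0},{"x":0,"y":-4,"z":0,"twist":0},{"x":0,"y":0,"z":0,"twist":0},{"x":0,"y":0,"z":0,"twist":0},{"x":0,"y":0,"z":0,"twist":0}]'
for i in 1 2 3; do python3 -m inch '[{"x":0,"y":0,"z":0,"twist":0}]'|grep force; done
```

```text
t: 10.1
tool_pos: [0.4529, -0.1098, 0.1965]
orientation: [-1.209, 1.209, -1.209]
force: [-0.2, 0.2, 0.6]
opening: 0.093
t: 10.9
tool_pos: [0.453, -0.1099, 0.1965]
orientation: [-1.209, 1.209, -1.21]
force: [0.1, -0.9, 0.7]
opening: 0.0513
t: 11.5
tool_pos: [0.4529, -0.1097, 0.2083]
orientation: [-1.209, 1.209, -1.209]
force: [-0.5, 0.1, -1.7]
opening: 0.0507
force: [-0.6, 0.1, -1.2]
force: [0.1, 0.3, -1.3]
force: [-0.1, -0.9, -2.6]
```

About 1.7 N, so this is light too. I'll put it back.

```bash
python3 -m inch '[{"x":0,"y":4,"z":0,"twist":0},{"x":0,"y":4,"z":0,"twist":0},{"x":0,"y":2,"z":0,"twist":0},{"x":0,"y":1,"z":0,"twist":0},{"x":0,"y":0.5,"z":0,"twist":0},{"x":0,"y":0.4,"z":0,"twist":0},{"x":0,"y":0,"z":0,"twist":0},{"x":0,"y":0,"z":0,"twist":0},{"x":0,"y":0,"z":0,"twist":0}]'
```

```text
t: 12.7
tool_pos: [0.453, -0.1098, 0.1966]
orientation: [-1.209, 1.209, -1.209]
force: [0.5, -0.3, -1.4]
opening: 0.0511
```

```bash
python3 -m inch '[{"x":0,"y":0.4,"z":0,"twist":0},{"x":0,"y":0,"z":0,"twist":0},{"x":0,"y":0,"z":0,"twist":0}]'; python3 -m inch '[{"x":0,"y":0.3,"z":0,"twist":0},{"x":0,"y":0,"z":0,"twist":0},{"x":0,"y":0,"z":0,"twist":0}]'
```

```text
t: 13.0
tool_pos: [0.453, -0.1098, 0.1964]
orientation: [-1.209, 1.209, -1.21]
force: [-1.6, 0.4, 3.0]
opening: 0.0509
t: 13.3
tool_pos: [0.4531, -0.1098, 0.1964]
orientation: [-1.209, 1.209, -1.21]
force: [-3.2, 1.0, 8.2]
opening: 0.0507
```

```bash
python3 -m inch '[{"x":0,"y":0,"z":0,"twist":0},{"x":0,"y":0,"z":0,"twist":0},{"x":0,"y":0,"z":0,"twist":0},{"x":0,"y":0,"z":0,"twist":0},{"x":0,"y":0,"z":0,"twist":0},{"x":0,"y":0,"z":0,"twist":0}]' 1; python3 -m inch '[{"x":0,"y":-5,"z":0,"twist":0},{"x":0,"y":-12,"z":0,"twist":0},{"x":0,"y":-15,"z":0,"twist":0},{"x":0,"y":-18,"z":0,"twist":0},{"x":0,"y":-18,"z":0,"twist":0},{"x":0,"y":-15,"z":0,"twist":0},{"x":0,"y":-10,"z":0,"twist":0},{"x":0,"y":-5,"z":0,"twist":0}]';python3 -m inch '[{"x":-10,"y":0,"z":0,"twist":0},{"x":-25,"y":0,"z":-2,"twist":0},{"x":-30,"y":0,"z":-3,"twist":0},{"x":-30,"y":0,"z":-3,"twist":0},{"x":-30,"y":0,"z":-1,"twist":0},{"x":-22,"y":0,"z":0,"twist":0},{"x":-14,"y":0,"z":0,"twist":0},{"x":-8,"y":0,"z":0,"twist":0},{"x":0,"y":0,"z":0,"twist":0},{"x":0,"y":0,"z":0,"twist":0}]'
python3 look.py w3
```

```text
t: 13.9
tool_pos: [0.4529, -0.1097, 0.1958]
orientation: [-1.209, 1.209, -1.209]
force: [-0.0, 0.1, -0.3]
opening: 0.0912
t: 14.7
tool_pos: [0.4533, -0.1099, 0.2956]
orientation: [-1.208, 1.207, -1.211]
force: [-0.9, -0.2, -0.8]
opening: 0.0932
t: 15.7
tool_pos: [0.4438, 0.0591, 0.2934]
orientation: [-1.21, 1.209, -1.209]
force: [-0.0, -0.5, -0.2]
opening: 0.0933
[0.44379195 0.05913129 0.29343754]
[149.  69.] 592 0.0554 0.5511 0.1396 0.0408
[415.  30.] 8707 0.0488 0.579 -0.047 0.0546
[464. 195.] 2853 0.0537 0.453 -0.1087 0.0267
[258. 206.] 2637 0.054 0.4441 0.0597 0.0263
```

View pics/w3.png

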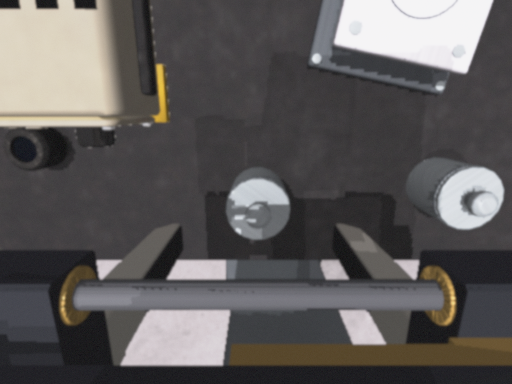

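The third weight is centred at (258,206). The instrument front is ahead of the gripper body and clear of it.

```bash
python3 -m inch '[{"x":0,"y":5,"z":0,"twist":0},{"x":0,"y":12,"z":0,"twist":0},{"x":0,"y":15,"z":0,"twist":0},{"x":0,"y":15,"z":0,"twist":0},{"x":0,"y":15,"z":0,"twist":0},{"x":0,"y":12,"z":0,"twist":0},{"x":0,"y":10,"z":0,"twist":0},{"x":0,"y":6,"z":0,"twist":0},{"x":0,"y":4,"z":0,"twist":0},{"x":0,"y":2,"z":0,"twist":0},{"x":0,"y":0,"z":0,"twist":0},{"x":0,"y":0,"z":0,"twist":0}]';  python3 -m inch '[{"x":0,"y":1,"z":0,"twist":0},{"x":0,"y":0,"z":0,"twist":0},{"x":0,"y":0,"z":0,"twist":0}]'
```

```text
t: 16.95
tool_pos: [0.4443, 0.0593, 0.1983]
orientation: [-1.208, 1.209, -1.21]
force: [-0.4, 0.3, 0.6]
opening: 0.0929
t: 17.25
tool_pos: [0.444, 0.0592, 0.197]
orientation: [-1.209, 1.209, -1.209]
force: [0.1, 0.3, 0.1]
opening: 0.0929
```

```bash
python3 -m inch '[{"x":0,"y":0,"z":0,"twist":0},{"x":0,"y":0,"z":0,"twist":0},{"x":0,"y":0,"z":0,"twist":0},{"x":0,"y":0,"z":0,"twist":0},{"x":0,"y":0,"z":0,"twist":0},{"x":0,"y":0,"z":0,"twist":0},{"x":0,"y":0,"z":0,"twist":0},{"x":0,"y":0,"z":0,"twist":0}]' -1 30
python3 -m inch '[{"x":0,"y":-3,"z":0,"twist":0},{"x":0,"y":-5,"z":0,"twist":0},{"x":0,"y":-4,"z":0,"twist":0},{"x":0,"y":0,"z":0,"twist":0},{"x":0,"y":0,"z":0,"twist":0},{"x":0,"y":0,"z":0,"twist":0}]'
for i in 1 2 3; do python3 -m inch '[{"x":0,"y":0,"z":0,"twist":0}]'|grep force; done
```

```text
t: 18.05
tool_pos: [0.444, 0.0591, 0.1968]
orientation: [-1.209, 1.209, -1.21]
force: [-0.5, -2.2, -0.2]
opening: 0.0508
t: 18.65
tool_pos: [0.4438, 0.0592, 0.2087]
orientation: [-1.209, 1.21, -1.209]
force: [-0.2, 1.0, -5.6]
opening: 0.051
force: [-0.0, -0.4, -5.5]
force: [0.3, 0.3, -5.5]
force: [0.0, -0.3, -5.0]
```

About 5.5 N: this is the filled one. I'll lift it and carry it towards the press, stopping short to measure the plate.

```bash
python3 -m inch '[{"x":0,"y":-5,"z":0,"twist":0},{"x":0,"y":-12,"z":0,"twist":0},{"x":0,"y":-18,"z":0,"twist":0},{"x":0,"y":-18,"z":0,"twist":0},{"x":3,"y":-14,"z":2,"twist":0},{"x":10,"y":-8,"z":5,"twist":0},{"x":18,"y":-3,"z":9,"twist":0},{"x":22,"y":0,"z":12,"twist":0},{"x":22,"y":0,"z":12,"twist":0},{"x":18,"y":0,"z":10,"twist":0},{"x":12,"y":0,"z":6,"twist":0},{"x":6,"y":0,"z":4,"twist":0}]';python3 -m inch '[{"x":2,"y":0,"z":0,"twist":0},{"x":0,"y":0,"z":0,"twist":0},{"x":0,"y":0,"z":0,"twist":0}]'
python3 - <<'E'
from h import *
s,c,W=wristcloud();print(s["tool_pos"])
cv2.imwrite("pics/p1.png",c["color"][:,:,::-1]);np.savez("p1.npz",W=W,color=c["color"])
z=W[...,2]
m=((z>.042)&(z<.053)).astype(np.uint8)
n,l,st,ce=cv2.connectedComponentsWithStats(m)
for i in range(1,n):
    if st[i,4]>1000:
        k=W[l==i];print(ce[i].round(),st[i,4],np.median(k[:,2]).round(4),cv2.minAreaRect(k[:,:2].astype(np.float32)))
E
```

```text
t: 20.15
tool_pos: [0.5043, -0.0532, 0.2867]
orientation: [-1.209, 1.211, -1.21]
force: [-0.5, 0.2, -5.7]
opening: 0.0508
t: 20.45
tool_pos: [0.5036, -0.0532, 0.2867]
orientation: [-1.21, 1.209, -1.208]
force: [1.4, -0.3, -5.1]
opening: 0.051
[ 0.50362341 -0.05318404  0.28665286]
[261.  70.] 20774 0.049 ((0.6078789830207825, -0.053240127861499786), (0.10036119818687439, 0.10666882991790771), 78.7906265258789)
```

View pics/p1.png

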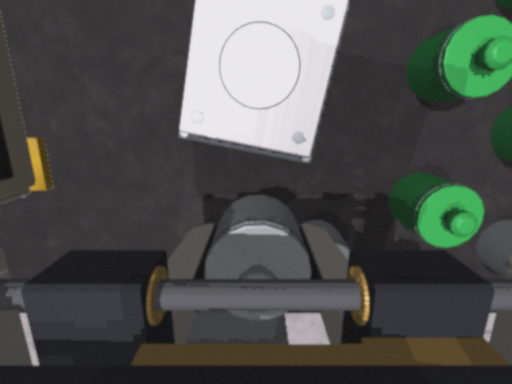

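```bash
python3 - <<'E'
from h import *
d=np.load("p1.npz");W=d["W"];g=cv2.cvtColor(d["color"],cv2.COLOR_RGB2GRAY)
m=(cv2.morphologyEx(g,cv2.MORPH_BLACKHAT,np.ones((7,7)))>25).astype(np.uint8)
m[:15]=0;m[118:]=0;m[:,:212]=0;m[:,308:]=0
k=W[m>0];k=k[abs(k[:,2]-.049)<.004]
(x,y),r=cv2.minEnclosingCircle(k[:,:2].astype(np.float32));e=cv2.fitEllipse(k[:,:2].astype(np.float32)*1000);print(len(k),x,y,r,e)
E
```

```text
488 0.6093078851699829 -0.05349172279238701 0.028904005885124207 ((609.3690795898438, -53.494895935058594), (55.89287185668945, 55.99422073364258), 128.77011108398438)
```

The circle fit gives (0.6094, -0.0535) with a diameter of about 56 to 57 mm. That agrees with the plate rectangle. Next I'll move over it.

```bash
python3 -m inch '[{"x":0,"y":0,"z":5,"twist":0},{"x":0,"y":0,"z":12,"twist":0},{"x":0,"y":0,"z":18,"twist":0},{"x":0,"y":0,"z":20,"twist":0},{"x":0,"y":0,"z":20,"twist":0},{"x":0,"y":0,"z":15,"twist":0},{"x":0,"y":0,"z":10,"twist":0},{"x":0,"y":0,"z":6,"twist":0},{"x":0,"y":0,"z":0,"twist":0},{"x":0,"y":0,"z":0,"twist":0}]'; python3 -m inch '[{"x":0,"y":5,"z":0,"twist":0},{"x":0,"y":8,"z":0,"twist":0},{"x":0,"y":8,"z":0,"twist":0},{"x":0,"y":6,"z":0,"twist":0},{"x":0,"y":4,"z":0,"twist":0},{"x":0,"y":0,"z":0,"twist":0},{"x":0,"y":0,"z":0,"twist":0},{"x":0,"y":0,"z":0,"twist":0}]'
```

```text
t: 21.5
tool_pos: [0.6096, -0.0537, 0.2866]
orientation: [-1.21, 1.21, -1.209]
force: [-0.8, -0.2, -5.0]
opening: 0.0507
t: 22.3
tool_pos: [0.6102, -0.0538, 0.2563]
orientation: [-1.209, 1.209, -1.21]
force: [0.8, 0.9, -5.7]
opening: 0.0505
```

```bash
python3 -m inch '[{"x":0,"y":3,"z":0,"twist":0},{"x":0,"y":3,"z":0,"twist":0},{"x":0,"y":1.5,"z":-0.5,"twist":0},{"x":0,"y":1,"z":0,"twist":0},{"x":0,"y":0,"z":0,"twist":0},{"x":0,"y":0,"z":0,"twist":0}]'; python3 -m inch '[{"x":0,"y":1,"z":0,"twist":0},{"x":0,"y":1,"z":0,"twist":0},{"x":0,"y":1,"z":0,"twist":0},{"x":0,"y":1,"z":0,"twist":0},{"x":0,"y":0,"z":0,"twist":0},{"x":0,"y":0,"z":0,"twist":0}]'
```

```text
t: 22.9
tool_pos: [0.6094, -0.0538, 0.2474]
orientation: [-1.209, 1.209, -1.209]
force: [0.4, 0.1, -5.9]
opening: 0.0508
t: 23.5
tool_pos: [0.6096, -0.0538, 0.2436]
orientation: [-1.209, 1.209, -1.21]
force: [0.3, 0.2, -3.2]
opening: 0.051
```

Contact with the spring plate at 0.2436: the load went from -5.9 to -3.2 N. I'll ease it down slowly.

```bash
python3 -m inch '[{"x":0,"y":1,"z":0,"twist":0},{"x":0,"y":1.5,"z":0,"twist":0},{"x":0,"y":1.5,"z":0,"twist":0},{"x":0,"y":1.5,"z":0,"twist":0},{"x":0,"y":1.5,"z":0,"twist":0},{"x":0,"y":1.5,"z":0,"twist":0},{"x":0,"y":1,"z":0,"twist":0},{"x":0,"y":0,"z":0,"twist":0},{"x":0,"y":0,"z":0,"twist":0}]'; python3 -m inch '[{"x":0,"y":1,"z":0,"twist":0},{"x":0,"y":0.5,"z":0,"twist":0},{"x":0,"y":0.5,"z":0,"twist":0},{"x":0,"y":0.5,"z":0,"twist":0},{"x":0,"y":0,"z":0,"twist":0},{"x":0,"y":0,"z":0,"twist":0}]'
```

```text
t: 24.4
tool_pos: [0.6094, -0.0538, 0.2338]
orientation: [-1.209, 1.209, -1.209]
force: [1.2, -0.2, -2.2]
opening: 0.0506
t: 25.0
tool_pos: [0.6094, -0.0538, 0.2313]
orientation: [-1.209, 1.209, -1.209]
force: [1.6, 0.3, -1.8]
opening: 0.0507
```

```bash
python3 -m inch '[{"x":0,"y":0.5,"z":0,"twist":0},{"x":0,"y":0.4,"z":0,"twist":0},{"x":0,"y":0,"z":0,"twist":0},{"x":0,"y":0,"z":0,"twist":0}]'; python3 -m inch '[{"x":0,"y":0.4,"z":0,"twist":0},{"x":0,"y":0,"z":0,"twist":0},{"x":0,"y":0,"z":0,"twist":0}]'; python3 -m inch '[{"x":0,"y":0.3,"z":0,"twist":0},{"x":0,"y":0,"z":0,"twist":0},{"x":0,"y":0,"z":0,"twist":0}]'
```

```text
t: 25.4
tool_pos: [0.6094, -0.0538, 0.2304]
orientation: [-1.209, 1.209, -1.209]
force: [1.0, -0.4, -2.4]
opening: 0.0508
t: 25.7
tool_pos: [0.6094, -0.0538, 0.23]
orientation: [-1.209, 1.209, -1.209]
force: [1.4, -0.3, -1.6]
opening: 0.0508
t: 26.0
tool_pos: [0.6094, -0.0538, 0.2299]
orientation: [-1.209, 1.209, -1.209]
force: [0.3, -0.5, 0.0]
opening: 0.0507
```

```bash
python3 -m inch '[{"x":0,"y":0.3,"z":0,"twist":0},{"x":0,"y":0,"z":0,"twist":0},{"x":0,"y":0,"z":0,"twist":0}]'; python3 -m inch '[{"x":0,"y":0.2,"z":0,"twist":0},{"x":0,"y":0,"z":0,"twist":0},{"x":0,"y":0,"z":0,"twist":0}]'
```

```text
t: 26.3
tool_pos: [0.6095, -0.0538, 0.2299]
orientation: [-1.209, 1.209, -1.21]
force: [-2.0, -1.4, 4.4]
opening: 0.0511
t: 26.6
tool_pos: [0.6095, -0.0538, 0.2298]
orientation: [-1.209, 1.209, -1.21]
force: [-3.9, -0.3, 8.4]
opening: 0.0508
```

The plate is on its rigid stop: the force is rising and the height isn't changing. I'll release gently with a partial opening first, then fully.

```bash
python3 -m inch '[{"x":0,"y":0,"z":0,"twist":0},{"x":0,"y":0,"z":0,"twist":0},{"x":0,"y":0,"z":0,"twist":0},{"x":0,"y":0,"z":0,"twist":0}]' 0.5; python3 -m inch '[{"x":0,"y":0,"z":0,"twist":0},{"x":0,"y":0,"z":0,"twist":0},{"x":0,"y":0,"z":0,"twist":0}]' 1;  python3 -m inch '[{"x":0,"y":-4,"z":0,"twist":0},{"x":0,"y":-10,"z":0,"twist":0},{"x":0,"y":-15,"z":0,"twist":0},{"x":0,"y":-18,"z":0,"twist":0},{"x":0,"y":-18,"z":0,"twist":0},{"x":0,"y":-18,"z":0,"twist":0},{"x":0,"y":-14,"z":0,"twist":0},{"x":0,"y":-8,"z":0,"twist":0}]'; python3 -m inch '[{"x":0,"y":0,"z":-10,"twist":0},{"x":0,"y":0,"z":-18,"twist":0},{"x":0,"y":0,"z":-22,"twist":0},{"x":0,"y":0,"z":-22,"twist":0},{"x":0,"y":0,"z":-22,"twist":0},{"x":0,"y":0,"z":-18,"twist":0},{"x":0,"y":0,"z":-10,"twist":0},{"x":0,"y":0,"z":0,"twist":0},{"x":0,"y":0,"z":0,"twist":0}]'
python3 - <<'E'
from h import *
from plant import imaging
s,c,W=wristcloud();print(s["tool_pos"],s["force"])
cv2.imwrite("pics/f1.png",c["color"][:,:,::-1])
t=imaging.read_camera("top");cv2.imwrite("pics/f_top.png",cv2.resize(t["color"],(800,600))[:,:,::-1])
z=W[...,2]
for lo,hi in((.025,.042),(.08,.093),(.095,.112)):
    m=((z>lo)&(z<hi)).astype(np.uint8)
    n,l,st,ce=cv2.connectedComponentsWithStats(m)
    for i in range(1,n):
        if st[i,4]>150:
            k=W[l==i];(x,y),r=cv2.minEnclosingCircle(k[:,:2].astype(np.float32));print(lo,ce[i].round(),st[i,4],np.median(k[:,2]).round(4),round(x,4),round(y,4),round(r,4))
E
```

```text
t: 27.0
tool_pos: [0.6094, -0.0538, 0.229]
orientation: [-1.209, 1.21, -1.209]
force: [-0.1, 0.8, -0.4]
opening: 0.0694
t: 27.3
tool_pos: [0.6095, -0.0538, 0.2292]
orientation: [-1.209, 1.209, -1.209]
force: [0.1, 0.0, -0.6]
opening: 0.0887
t: 28.1
tool_pos: [0.6099, -0.0539, 0.3371]
orientation: [-1.207, 1.207, -1.211]
force: [-0.4, -0.1, -0.8]
opening: 0.0929
t: 29.0
tool_pos: [0.4875, -0.0538, 0.3341]
orientation: [-1.209, 1.209, -1.21]
force: [0.7, 0.4, 0.4]
opening: 0.093
[ 0.48754198 -0.05377429  0.3341344 ] [0.71087758 0.38218483 0.42323229]
0.025 [45. 82.] 1917 0.0331 0.5835 0.1463 0.0744
0.025 [260.  66.] 8997 0.0339 0.6094 -0.0534 0.0733
0.025 [405.  59.] 517 0.034 0.6125 -0.1994 0.0254
0.025 [486. 112.] 733 0.0339 0.5627 -0.2818 0.0256
0.025 [391. 170.] 398 0.0336 0.502 -0.199 0.0256
0.025 [303. 205.] 238 0.0336 0.4591 -0.1053 0.0248
0.025 [477. 214.] 630 0.0339 0.4552 -0.2918 0.0256
0.08 [257.  46.] 3745 0.0868 0.609 -0.053 0.0264
0.08 [  8. 137.] 1143 0.0856 0.551 0.1454 0.0429
0.095 [257.  41.] 774 0.1039 0.6089 -0.053 0.01
```

View pics/f1.png

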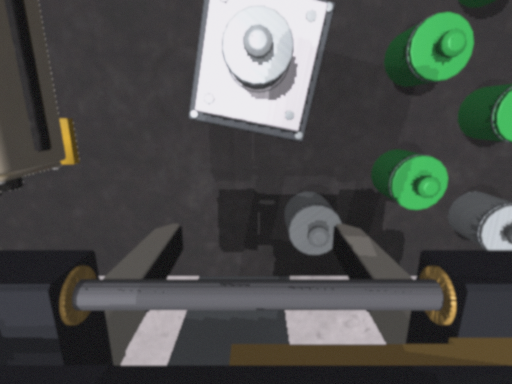

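View pics/f_top.png

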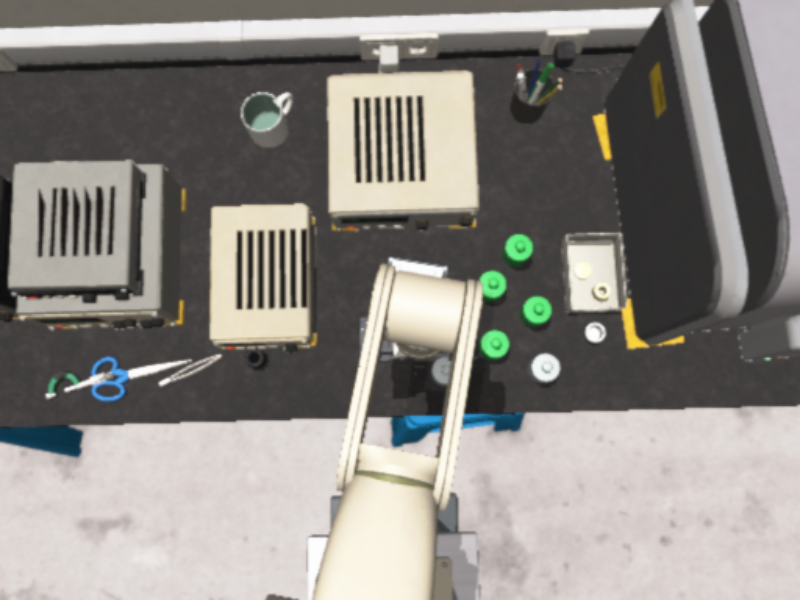

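The plate is at about 33 mm, fully down, with the weight upright at (257,41) within 1 mm of its centre. Both light weights are upright, and the loupe, tweezers and cup haven't moved.

```bash
python3 -c "
from plant import robot
print(robot.close_job())"
```

```text
the job is handed in; nothing more can be done
None
```

The filled weight is standing on the middle of the press plate and holding it fully down. I handed the job in at about 29 s of the 67 s allowed.

- **Finding it:** I lifted each steel weight about 12 mm. They read about 2.1 N (right), 1.7 N (middle) and 5.5 N (left), so the left one is filled. I set the two light ones back where they stood.
- **Placing it:** I eased the plate down with the weight still gripped. The height stopped changing at its stop while the contact force rose to about 8 N, and only then did I let go.
- **Last checks:** The plate measured 33.9 mm in the wrist camera, which reads about 1 mm high, against 33 mm for fully down. The weight is upright and within about 1 mm of the plate's centre. Both light weights are standing, and the loupe, tweezers, cup and green look-alikes look unmoved in the top view. The gripper was open and clear of everything.
- **Disagreements:** The top camera sits about 2 mm off the wrist camera, so I used the wrist camera for the final positions. No check failed.

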